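# Clamp a border tile in the crank vice

### The arm

A 6-joint arm with a two-finger parallel gripper is mounted at the origin on a cart in front of the work surface, level with it; the furniture and walls round the work are solid. World frame = base frame: x ahead of the robot, y to its left, z up, the work surface at z = 0. Lengths are in m, angles in degrees, forces in N, time in s.
With the tool pointing down it reaches from about 0.3 to 0.75 m from the base axis. Payload 8.5 kg.
Tool frame: the origin (TCP) lies on the centre line of the jaws, within the pads' length; the fingertips stand 11 mm ahead of it and the grasp point (between the pads) lies 8 mm behind it; z points along the fingers, y is the line along which they close (so a half turn about z gives the same grasp; the last joint's range is limited). The gripper opens to 85 mm and grips with 20 to 120 N. Pads are 22 mm wide; open, the fingers measure 114 mm over their backs; the gripper's body (76 mm by 85 mm) begins 54 mm behind the grasp point. The pads swing forward as they close: fully open they stand 13 mm farther back than shut.
Start: joints at [59.513, 21.807, 74.336, -0, 83.858, -12.336], TCP at [0.171, 0.523, 0.22] pointing down, gripper open.
Joint ranges: [-178.18, 178.18], [-50.72, 133.34], [12.68, 142.11], [-81.47, 261.47], [9.98, 163.14], [-165.26, 165.26]. Speed limits (degrees/s): [136.94, 136.94, 180, 180, 180, 180].

### API

Orientations are given as [roll, pitch, yaw] about the fixed x, y, z axes, in that order (R = Rz(yaw) Ry(pitch) Rx(roll)).
In Python, from cell import robot, jaws, planner, viewer, job, status gives the robot as it stands. Calls block until the motion is done:
- robot.movep(position, orientation): joint-space move of the TCP to a pose.
- robot.movel(position, rot=None, vel=0.15): straight line of the TCP; rot=None keeps the orientation; vel is the mean speed in m/s.
- robot.move_j(angles): joint-space move.
- jaws.ungrasp() and jaws.grab(): open the fingers fully, or close them until they stop; the grip force is fixed at half the most.
- robot.sleep(seconds).
- planner.inverse_kinematics(position, orientation): joint angles nearest the present ones, or None.
- viewer.camera(name): name is "scene" or "top" or "wrist"; returns the picture (400x640x3 uint8, blue, green, red); there is no depth.
- viewer.get_calibration(name): a dict with "vertical_fov" (degrees; the focal length in pixels is half the picture's height over the tangent of half this angle, whatever the lens; pixels are square), "cx", "cy" (the principal point, pixels), "extrinsics" (4x4, takes a point from camera to world coordinates). Camera axes: x right, y down, z forward; pixel columns grow to the right and rows downward; lengths in m; the calibration is good to about 2 mm. A picture is of the moment at which its call begins: read the wrist's pose just before it. get_calibration takes no time and is no camera call; for the wrist camera it gives the pose at the moment of the call.
A pose or a line that the arm cannot do raises robot.MotionError and nothing moves.
- job.job_done(): hands the job in; it is judged then, once.
Trained networks look in the newest picture that a camera, given by its name, has taken for a name from the list of things; names that differ only in an ending like _2 or _b are one class to them, and where a whole thing is asked for, a point or a joint stands for the part that bears it (a point fixed in the world has none). Each returns a list of dicts, best first, with "conf" (0 to 1); they miss things now and then, are a little off and sometimes report something else, mostly with a low value. They report only what shows in the picture. A call takes as long as a camera call.
- viewer.spot_in(query, camera): "centre" ([column, row] in pixels, amid what is visible of it).
- viewer.cut_out(query, camera): "mask" (400x640 bool, what is visible of it) and "centre" ([column, row] in pixels, amid what is visible of it).
Readings, each from a call of its own:
- status.read_clock(): time.
- status.read_q(): joint angles.
- status.read_joint_vel(): joint speeds.
- status.read_effort(): joint torques, N m.
- status.read_tcp_pos(): TCP position.
- status.read_ee_rot(): TCP orientation.
- status.read_contact_force(): force on the tool from outside, world axes, zero at the start.
- status.read_moment(): the same for the moment, N m.
- status.read_finger_gap(): finger opening in m.
- status.read_grip_force(): force on a finger pad.
Only numpy, scipy, OpenCV 4.12 (cv2) and the standard library are available. Lean on these libraries where they do the work, as an engineer would, in place of code of your own. Each camera call takes 0.05 s, during which the arm holds its last target. There are 200 camera calls.

### The job

Lay the narrow border tile flat and centred in the open vice, its long sides along the jaw and the fence, and let go of it. Then crank the vice shut clockwise by the loose sleeve on its handle, keeping hold of the sleeve until the jaw has pressed the tile square and firmly against the fence, and then let go. The tile is brittle: stop as soon as the handle turns clearly heavier, and do not crush it or disturb the small jar, the lidded pot or the pounce pad nearby.

Things in the scene. Friction and masses are not known exactly. Their poses are not given: they have to be found in the camera images.
- tile_strip: narrow border tile with a traced pattern, loose, brittle, 200 (its x) x 58 (its y) x 9 mm, about 0.22 kg; origin at the centre of its underside; it can lie either way round in the vice
- press: the vice: fixed flat aluminium bed, top 20 mm above the table. Origin on the table under the middle of the open bed; x points from the jaw to the fence (clamping direction), z up; the bed runs from x = -200 to +110 mm, y = -90 to +90. At x = -155 mm a gear housing (60 x 70 mm, 30 mm above the bed) carries the crank. The tile goes on it with its long sides along y, near y = 0
- jaw: sliding jaw bar on the bed, 140 mm long in y, 22 mm thick, 15 mm high, axes as the vice, with a rubber facing that gives 1 mm for 16 N; origin at bed height, middle of its clamping face. Moves 12 mm toward the fence per radian of the crank. The fence facing it is a fixed steel bar (150 x 18 mm, 15 mm high), its face at x = +69 to +81 mm of the vice, not measured; 112 to 136 mm gap at the start
- crank (a joint): crank angle, rad, grows clockwise from above, closing the jaw; 0 to 7.4; starts at 0 to 1; at 0 the jaw face is at x = -55 mm and the arm points along the vice's +x. Self-locking: stays where left. Turns freely at 6 to 8 N at the sleeve; each N of jaw force adds 0.24 N there. Wanted about 15 N of jaw force (6 to 28 good), felt as 3.5 N more than free turning; over 35 N breaks the tile
- sleeve: black grip sleeve, upright cylinder, 24 mm across, 50 mm tall, spinning freely on the crank pin 50 mm from the crank axis, so the hand need not turn; origin at the centre of its lower end, 66.5 mm above the table. Hold it from above with the fingers and carry it round the axis; keep it held from 1.5 rad of the crank until the tile is pressed
- crank_axis (a point): point on the crank's upright axis, 98 mm above the table, the height of the upper part of the sleeve; it does not move
- rinse_jar: small glass rinsing jar, 54 mm across, 61 mm tall, loose bystander; origin at the centre of its foot
- lidded_pot: small dark blue glazed pot with a knobbed lid, 66 mm across, 62 mm tall, loose bystander; origin at the centre of its foot
- pounce_pad_1: small tied black pounce bag, 35 x 39 x 40 mm, loose bystander; origin at the centre of its underside

How it is judged:
By the outcome, as a careful person would: the job done as asked, in the order asked, and still so for the second after the job is handed in, with the robot touching nothing.
It also fails if it takes over 67 s, if anything falls off the work surface, if the arm or the gripper's body presses on something with over 40 N, if the wrist force passes 120 N, or if a joint passes its speed limit or range.

## Working session

There is one attempt and no reset: what is moved stays moved. The work goes in short steps, each a Python script; the robot and the scene stay as the last script left them, time stands still between calls to the robot, and variables do not carry over. Pictures are saved under pics/ and viewed, at most 10 in all, crops included, and the job is handed in when it is done.

```bash
mkdir -p pics; cat > h.py <<'E'
import numpy as np, cv2
from cell import robot, jaws, planner, viewer, job, status
def cal(n):
    c=viewer.get_calibration(n); f=200/np.tan(np.radians(c["vertical_fov"])/2)
    return f,c["cx"],c["cy"],np.array(c["extrinsics"])
def ray(px,n,z,c=None):
    f,cx,cy,T=c or cal(n); px=np.atleast_2d(np.array(px,float))
    d=np.c_[(px[:,0]-cx)/f,(px[:,1]-cy)/f,np.ones(len(px))]@T[:3,:3].T
    o=T[:3,3]; return o+d*((z-o[2])/d[:,2])[:,None]
def proj(P,n,c=None):
    f,cx,cy,T=c or cal(n); p=(np.atleast_2d(P)-T[:3,3])@T[:3,:3]
    return np.c_[cx+f*p[:,0]/p[:,2],cy+f*p[:,1]/p[:,2]]
E
python3 - <<'E'
from h import *
for n in ("top","scene"):
    im=viewer.camera(n); cv2.imwrite(f"pics/{n}0.png",im)
    f,cx,cy,T=cal(n); print(n,f,cx,cy,T.round(3).tolist())
    for q,z in (("tile_strip",.009),("press",.02),("jaw",.035),("sleeve",.1165),("rinse_jar",.03),("lidded_pot",.03),("pounce_pad_1",.02)):
        for d in viewer.cut_out(q,n)[:2]:
            m=d["mask"].astype(np.uint8); 
            if d["conf"]<.3: continue
            r=cv2.minAreaRect(cv2.findNonZero(m)); b=cv2.boxPoints(r)
            print(q,round(d["conf"],2),np.round(d["centre"]),m.sum(),b.round().tolist(),ray(b,n,z)[:,:2].round(3).tolist(),ray(b.mean(0),n,z)[0,:2].round(3))
print(status.read_clock())
E
```

```text
top 405.6546750047569 314.3310139222269 201.77233109133869 [[0.01, -0.993, 0.12, 0.434], [-1.0, -0.007, 0.025, -0.212], [-0.024, -0.121, -0.992, 0.926], [0.0, 0.0, 0.0, 1.0]]
tile_strip 0.89 [400. 232.] 2284 [[381.0, 273.0], [397.0, 186.0], [423.0, 191.0], [407.0, 278.0]] [[0.386, -0.339], [0.583, -0.378], [0.572, -0.436], [0.377, -0.397]] [ 0.478 -0.387]
press 0.65 [263. 218.] 795 [[247.0, 247.0], [260.0, 186.0], [294.0, 193.0], [281.0, 254.0]] [[0.442, -0.041], [0.58, -0.067], [0.564, -0.143], [0.427, -0.116]] [ 0.502 -0.092]
press 0.6 [258. 224.] 10140 [[179.0, 243.0], [194.0, 164.0], [329.0, 191.0], [314.0, 269.0]] [[0.449, 0.113], [0.629, 0.086], [0.57, -0.223], [0.394, -0.19]] [ 0.509 -0.054]
jaw 0.79 [262. 219.] 830 [[247.0, 247.0], [260.0, 185.0], [293.0, 193.0], [280.0, 254.0]] [[0.441, -0.043], [0.578, -0.068], [0.562, -0.143], [0.427, -0.117]] [ 0.501 -0.092]
rinse_jar 0.62 [349. 305.] 207 [[342.0, 296.0], [357.0, 296.0], [357.0, 311.0], [342.0, 311.0]] [[0.338, -0.252], [0.338, -0.284], [0.307, -0.284], [0.306, -0.252]] [ 0.322 -0.268]
rinse_jar 0.57 [349. 140.] 578 [[332
[... 1240 characters left out ...]
.] 217 [[306.0, 177.0], [317.0, 177.0], [317.0, 197.0], [306.0, 197.0]] [[0.518, -0.122], [0.539, -0.135], [0.502, -0.199], [0.482, -0.186]] [ 0.51  -0.162]
sleeve 0.3 [295. 206.] 5825 [[241.0, 174.0], [314.0, 144.0], [350.0, 231.0], [277.0, 261.0]] [[0.4, -0.031], [0.605, -0.006], [0.501, -0.325], [0.346, -0.324]] [ 0.455 -0.19 ]
lidded_pot 0.75 [396. 189.] 485 [[379.0, 182.0], [403.0, 174.0], [410.0, 196.0], [385.0, 204.0]] [[0.72, -0.127], [0.791, -0.135], [0.746, -0.216], [0.68, -0.208]] [ 0.733 -0.173]
pounce_pad_1 0.84 [256. 287.] 329 [[248.0, 271.0], [265.0, 271.0], [265.0, 294.0], [248.0, 294.0]] [[0.319, -0.228], [0.348, -0.246], [0.323, -0.302], [0.294, -0.284]] [ 0.321 -0.266]
0.8
```

View pics/top0.png

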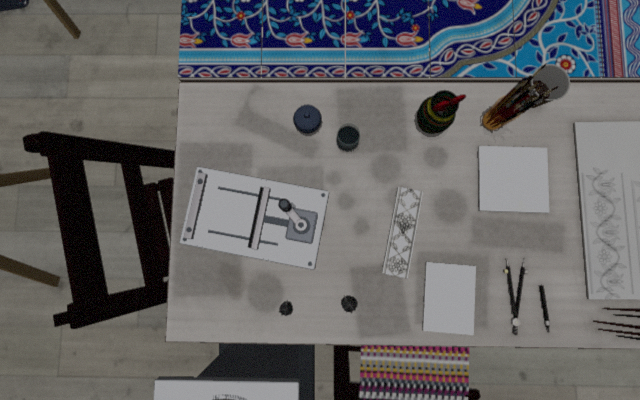

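View pics/scene0.png

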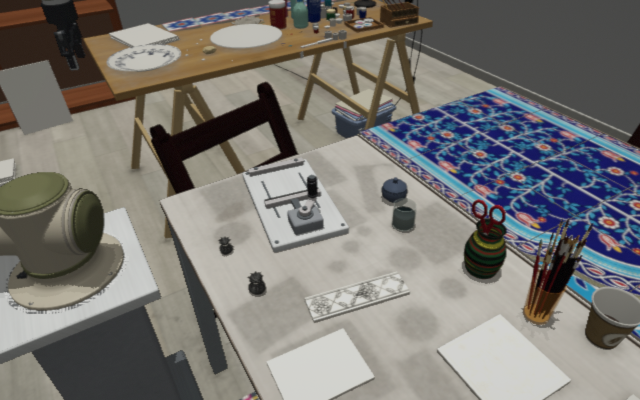

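```bash
python3 - <<'E'
from h import *
print(status.read_ee_rot())
for yaw in (-10.6,169.4): print(yaw,planner.inverse_kinematics([.478,-.389,.1],[180,0,yaw]),planner.inverse_kinematics([.51,-.1,.3],[180,0,yaw]))
robot.movep([.50,-.06,.34],[180,0,-10.6])
im=viewer.camera("wrist"); cv2.imwrite("pics/w1.png",im); np.save("w1.npy",cal("wrist")[3]); print(cal("wrist"))
for q in ("tile_strip","press","jaw","sleeve","crank"):
  for d in viewer.cut_out(q,"wrist")[:2]:
    b=cv2.boxPoints(cv2.minAreaRect(cv2.findNonZero(d["mask"].astype(np.uint8)))); print(q,round(d["conf"],2),np.round(d["centre"]),b.round().tolist())
print(status.read_clock())
E
```

```text
[1.79998453e+02 5.32383948e-04 1.61850671e+02]
-10.6 [-5.01302066e+01  3.42747148e+01  7.35297704e+01 -2.54444375e-14
  7.21955148e+01  5.04697934e+01] [-2.41605284e+01  1.61017001e+01  6.97782488e+01 -2.54444375e-14
  9.41200511e+01  7.64394716e+01]
169.4 [ -50.13020664   34.27471484   73.5297704     0.           72.19551476
 -129.53020664] [ -24.1605284    16.10170008   69.77824877    0.           94.12005115
 -103.5605284 ]
(np.float64(313.2701186026965), 322.25887114284296, 200.2747323334474, array([[-1.82635805e-01, -9.42816535e-01, -2.78820988e-01,
         5.70582284e-01],
       [-9.83180346e-01,  1.75355547e-01,  5.10572194e-02,
        -7.21915586e-02],
       [ 7.55216186e-04,  2.83456192e-01, -9.58984889e-01,
         4.92411047e-01],
       [ 0.00000000e+00,  0.00000000e+00,  0.00000000e+00,
         1.00000000e+00]]))
tile_strip 0.96 [540. 126.] [[504.0, 192.0], [533.0, 51.0], [574.0, 59.0], [545.0, 200.0]]
tile_strip 0.17 [444.   3.] [[427.0, 0.0], [466.0, 0.0], [466.0, 13.0], [427.0, 13.0]]
press 0.66 [326. 145.] [[212.0, 88.0], [425.0, 88.0], [425.0, 209.0], [212.0, 209.0]]
press 0.57 [539. 126.] [[503.0, 192.0], [532.0, 51.0], [574.0, 59.0], [546.0, 200.0]]
jaw 0.97 [329. 150.] [[320.0, 104.0], [373.0, 104.0], [373.0, 198.0], [320.0, 198.0]]
jaw 0.22 [470. 243.] [[453.0, 240.0], [468.0, 224.0], [487.0, 244.0], [472.0, 258.0]]
sleeve 0.56 [372. 130.] [[361.0, 132.0], [375.0, 118.0], [390.0, 133.0], [376.0, 148.0]]
crank 0.89 [384. 144.] [[360.0, 133.0], [375.0, 118.0], [411.0, 154.0], [396.0, 169.0]]
3.5167
```

View pics/w1.png

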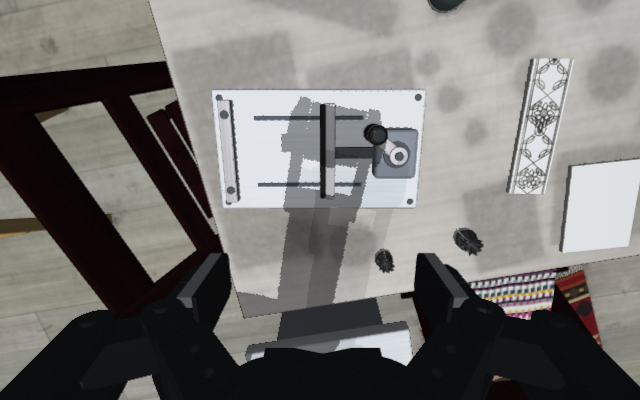

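```bash
cat >> h.py <<'E'
def V(p,v): # vice -> world; v=(x,y,yawdeg)
    a=np.radians(v[2]); p=np.atleast_2d(np.array(p,float)); c,s=np.cos(a),np.sin(a)
    return np.c_[v[0]+c*p[:,0]-s*p[:,1],v[1]+s*p[:,0]+c*p[:,1],p[:,2]]
E
python3 - <<'E'
from h import *
from scipy.optimize import least_squares
im=cv2.imread("pics/w1.png"); C=(cal("wrist")[:3])+(np.load("w1.npy"),)
g=cv2.cvtColor(im,cv2.COLOR_BGR2GRAY)
px=cv2.cornerSubPix(g,np.array([[212,90],[425,90],[418,208],[222,208]],np.float32)[:,None],(4,4),(-1,-1),(3,30,.01))[:,0]; print(px.tolist())
m=np.array([[.11,.09,.02],[-.2,.09,.02],[-.2,-.09,.02],[.11,-.09,.02]])
for M in (m,m*[1,-1,1]):
    r=least_squares(lambda v:(proj(V(M,v),"w",C)-px).ravel(),[.5186,-.0093,79.4]); print(r.x,r.fun.round(1),r.cost)
    if M is m or r.cost<best.cost: best=r
v=best.x; np.save("v.npy",v)
def inv(P): 
    a=np.radians(v[2]); d=P[:,:2]-v[:2]; return np.c_[np.cos(a)*d[:,0]+np.sin(a)*d[:,1],-np.sin(a)*d[:,0]+np.cos(a)*d[:,1]]
print("jaw face top",inv(ray([[320.5,104],[320.5,150],[320.5,196]],"w",.035,C)))
print("fence top edges",inv(ray([[230,101],[238,201]],"w",.035,C)))
print("sleeve top",inv(ray([375.5,133],"w",.1165,C)),"hub",inv(ray([398.5,156],"w",.08,C)))
t=ray([[533,58],[573,60],[546,195],[507,192]],"w",.009,C);print("tile",t.round(4).tolist(),t.mean(0))
big=cv2.resize(im[80:220,200:440],None,fx=3.3,fy=3.3,interpolation=cv2.INTER_CUBIC)
for p in V([[-.155,0,.098],[0,0,.02],[.075,.075,.035],[.075,-.075,.035],*m],v):
    q=(proj(p,"w",C)[0]-[200,80])*3.3; cv2.circle(big,tuple(int(x) for x in q),3,(0,0,255),-1)
cv2.imwrite("pics/c1.png",big)
E
```

```text
Traceback (most recent call last):
cv2.error: OpenCV(4.12.0) :-1: error: (-5:Bad argument) in function 'cornerSubPix'
> Overload resolution failed:
>  - Layout of the output array corners is incompatible with cv::Mat
>  - Expected Ptr<cv::UMat> for argument 'corners'
```

```bash
cat > fit.py <<'E'
from h import *
from scipy.optimize import least_squares
im=cv2.imread("pics/w1.png"); C=(cal("wrist")[:3])+(np.load("w1.npy"),)
g=cv2.cvtColor(im,cv2.COLOR_BGR2GRAY)
px=cv2.cornerSubPix(g,np.array([[[212,90]],[[425,90]],[[418,208]],[[222,208]]],np.float32),(4,4),(-1,-1),(3,30,.01)).reshape(-1,2); print(px.tolist())
M=np.array([[.11,.09,.02],[-.2,.09,.02],[-.2,-.09,.02],[.11,-.09,.02]])*[1,-1,1]
r=least_squares(lambda v:(proj(V(M,v),"w",C)-px).ravel(),[.5186,-.0093,79.4]); print(r.x,r.fun.round(1),r.cost)
v=r.x; np.save("v.npy",v)
def inv(P): 
    a=np.radians(v[2]); d=P[:,:2]-v[:2]; return np.c_[np.cos(a)*d[:,0]+np.sin(a)*d[:,1],-np.sin(a)*d[:,0]+np.cos(a)*d[:,1]]
print("jaw face top",inv(ray([[320.5,104],[320.5,150],[320.5,196]],"w",.035,C)))
print("fence top edges",inv(ray([[230,101],[238,201]],"w",.035,C)))
print("sleeve top",inv(ray([375.5,133],"w",.1165,C)),"hub",inv(ray([398.5,156],"w",.08,C)))
t=ray([[533,58],[573,60],[546,195],[507,192]],"w",.009,C);print("tile",t.round(4).tolist(),t.mean(0))
big=cv2.resize(im[80:220,200:440],None,fx=3.3,fy=3.3,interpolation=cv2.INTER_CUBIC)
for p in V([[-.155,0,.098],[0,0,.02],[.075,.075,.035],[.075,-.075,.035],*M],v):
    q=(proj(p,"w",C)[0]-[200,80])*3.3; cv2.circle(big,tuple(int(x) for x in q),3,(0,0,255),-1)
cv2.imwrite("pics/c1.png",big)
E
python3 fit.py
```

```text
[[211.660888671875, 89.90664672851562], [425.0, 90.0], [418.0, 208.0], [222.0, 208.0]]
[ 5.15956719e-01 -1.18881193e-02  7.96218000e+01] [-1.8 -0.5  2.7 -1.2 -0.8  1.1 -0.3  1.6] 8.35023085741124
jaw face top [[-0.04737931 -0.06952438]
 [-0.04711567 -0.00560548]
 [-0.04682925  0.06383956]]
fence top edges [[ 0.07856742 -0.07383399]
 [ 0.0788734   0.07140479]]
sleeve top [[-0.1123388 -0.0358612]] hub [[-0.1501164  -0.00326595]]
tile [[0.5824, -0.379, 0.009], [0.5693, -0.4349, 0.009], [0.3732, -0.4005, 0.009], [0.3896, -0.3391, 0.009]] [ 0.47861619 -0.38836955  0.009     ]
```

View pics/c1.png

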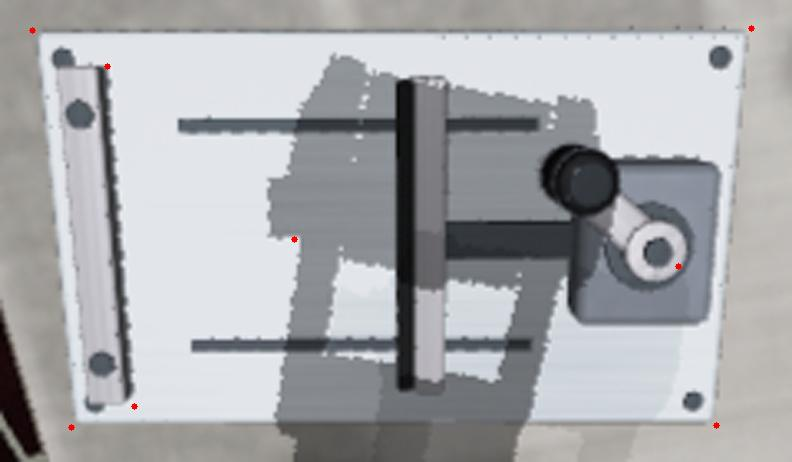

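```bash
sed -i 's/^px=.*/px=np.array([[38,33],[748,33],[713,423],[77,423]])\/3.3+[200,80]/; s/\[\[230,101\],\[238,201\]\]/[[229.7,100.6],[237.6,201.8]]/; s/\[375.5,133\]/[377.9,134.5]/; s/\[398.5,156\],"w",.08/[399.1,156.4],"w",.085/' fit.py; python3 fit.py
```

```text
[ 5.15787262e-01 -1.22578654e-02  7.95097194e+01] [-1.2 -0.7  1.4 -0.9  1.2  1.2 -1.5  1.3] 5.827320037407308
jaw face top [[-0.04684879 -0.06971624]
 [-0.0467102  -0.00579695]
 [-0.04655962  0.06364852]]
fence top edges [[ 0.07947885 -0.07431033]
 [ 0.07983537  0.07273165]]
sleeve top [[-0.11478483 -0.03444528]] hub [[-0.14931101 -0.00387801]]
tile [[0.5824, -0.379, 0.009], [0.5693, -0.4349, 0.009], [0.3732, -0.4005, 0.009], [0.3896, -0.3391, 0.009]] [ 0.47861619 -0.38836955  0.009     ]
```

```bash
python3 - <<'E'
from h import *
P=[.4786,-.3884]; R=[180,0,-11]
robot.movep([*P,.12],R); robot.movel([*P,.022],vel=.12); f0=np.array(status.read_contact_force())
jaws.grab(); print(status.read_finger_gap(),status.read_grip_force(),f0,status.read_contact_force())
cv2.imwrite("pics/w2.png",viewer.camera("wrist")); print(status.read_clock(),status.read_tcp_pos())
E
```

```text
0.0001987957484171134 0.0 [1.14529759 0.01647189 0.75858161] [-0.12243775 -1.27954032 -0.10380426]
6.7667 [ 0.4785804  -0.38840674  0.02198858]
```

View pics/w2.png

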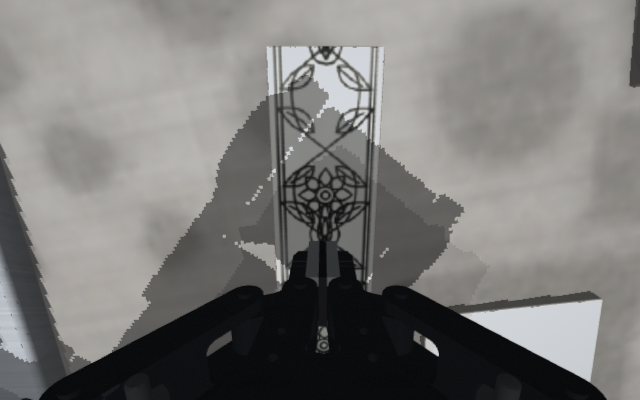

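```bash
python3 - <<'E'
from h import *
e=ray([[267,46],[384,46]],"wrist",.009).mean(0); print("far end minus tcp",np.linalg.norm(e[:2]-np.array(status.read_tcp_pos())[:2]),ray([[267,46],[384,46]],"wrist",.009))
jaws.ungrasp(); p=status.read_tcp_pos()
robot.movel([p[0],p[1],.008],vel=.1); print(status.read_contact_force())
jaws.grab(); print(status.read_finger_gap(),status.read_grip_force(),status.read_contact_force())
E
```

```text
far end minus tcp 0.10016181526297538 [[ 0.58199117 -0.38127177  0.009     ]
 [ 0.57126155 -0.43649923  0.009     ]]
[-0.47415102  0.68628197  0.00953661]
-3.615354456033622e-05 0.0 [ 1.46087874 -0.4881161  -0.27195874]
```

```bash
python3 - <<'E'
from h import *
cv2.imwrite("pics/w3.png",np.vstack([viewer.camera("wrist")[:,100:540],])); print(status.read_tcp_pos(),status.read_moment(),status.read_clock())
E
```

```text
[ 0.47859744 -0.38839682  0.00797144] [-0.01409518 -0.06005606 -0.01519206] 8.6583
```

View pics/w3.png

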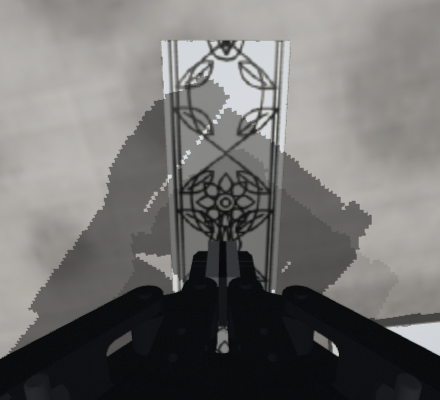

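```bash
python3 - <<'E'
from h import *
f,cx,cy,T=cal("wrist"); p=np.array(status.read_tcp_pos()); u=np.array([np.cos(np.radians(-11)),np.sin(np.radians(-11)),0])
for row in (236,240,245):
    d=T[:3,:3]@[(324-cx)/f,(row-cy)/f,1]
    for off in (.011,0.,-.011):
        t=((p+u*off-T[:3,3])@u)/(d@u); print(row,off,(T[:3,3]+t*d)[2]-p[2])
jaws.ungrasp(); print(status.read_finger_gap())
robot.movel([p[0],p[1],.0],vel=.1); print(status.read_contact_force(),status.read_tcp_pos())
im=viewer.camera("wrist"); cv2.imwrite("pics/w4.png",im)
jaws.grab(); print(status.read_finger_gap(),status.read_grip_force(),status.read_contact_force(),status.read_clock())
E
```

```text
236 0.011 0.009333449906066243
236 0.0 -0.016627005442078457
236 -0.011 -0.04258746079022313
240 0.011 0.01420591045941319
240 0.0 -0.010871181897181253
240 -0.011 -0.03594827425377567
245 0.011 0.01989715310778392
245 0.0 -0.004148133433974355
245 -0.011 -0.02819341997573263
0.08535350056444203
[0.11074206 0.05422071 1.03119485] [ 0.47830131 -0.38811719 -0.00063123]
9.922968693247651e-05 0.0 [0.08893942 0.13340558 0.34707038] 10.5083
```

```bash
python3 - <<'E'
from h import *
w=viewer.camera("wrist"); s=viewer.camera("scene")[170:370,220:500]; a=cv2.imread("pics/w4.png")
L=np.vstack([a[100:,120:520],w[100:,120:520]]); S=cv2.resize(s,(400,286),interpolation=cv2.INTER_CUBIC)
o=np.zeros((600,800,3),np.uint8); o[:,:400]=L; o[:286,400:]=S; cv2.imwrite("pics/m1.png",o); print(status.read_tcp_pos())
E
```

```text
[ 4.78609236e-01 -3.88408464e-01 -2.98838836e-06]
```

View pics/m1.png

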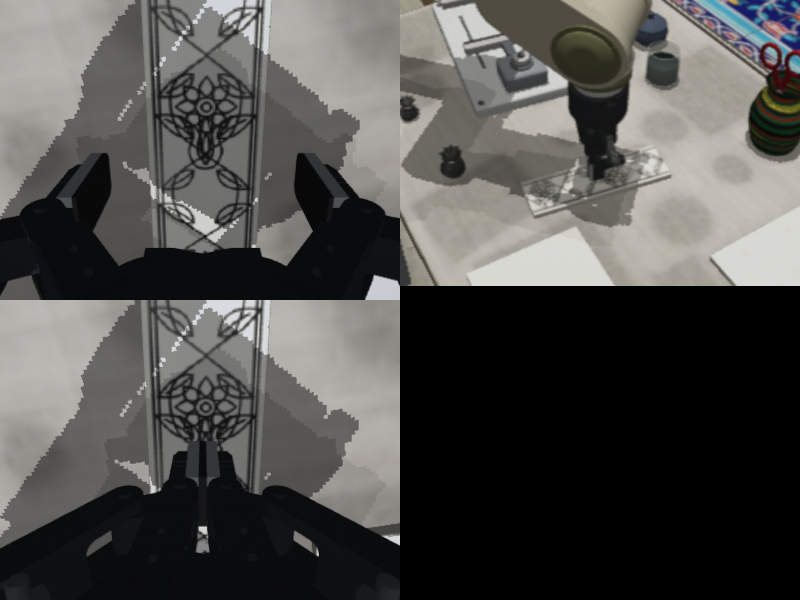

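```bash
python3 - <<'E'
from h import *
p=np.array(status.read_tcp_pos()); z=0.
b=np.array(status.read_contact_force())[2]
while z>-.02:
    z-=.0007; robot.movel([p[0],p[1],z],vel=.03)
    f=np.array(status.read_contact_force())[2]-b; print(round(z,4),round(f,1),end=' ')
    if abs(f)>3.5: break
print(status.read_tcp_pos(),status.read_clock())
E
```

```text
-0.0007 0.4 -0.0014 -0.2 -0.0021 2.4 -0.0028 6.9 [ 0.47868627 -0.38850221 -0.00202721] 11.6083
```

```bash
python3 - <<'E'
from h import *
p=[.4786,-.3884]
robot.movel([*p,.02],vel=.15); jaws.ungrasp(); robot.movel([*p,-.0125],vel=.12); print(status.read_contact_force())
jaws.grab(); print(status.read_finger_gap(),status.read_grip_force(),status.read_contact_force(),status.read_tcp_pos())
if status.read_finger_gap()>.05:
    robot.movel([*p,.10],vel=.15); print(status.read_finger_gap(),status.read_contact_force())
print(status.read_clock())
E
```

```text
[-0.00246463 -0.95057506  0.57346753]
0.0556819229808508 63.23140740394592 [-0.27948326  0.89967977  7.01765818] [ 0.47900606 -0.38883642 -0.01098421]
0.05579410489279694 [-0.36616337 -0.52193768 -2.62154417]
14.4083
```

```bash
python3 - <<'E'
from h import *
v=np.load("v.npy"); q=V([[.0165,0,0]],v)[0]; R=[180,0,-10.5]; print(q)
p=status.read_tcp_pos()
robot.movel([p[0],p[1],.2],vel=.25); robot.movep([q[0],q[1],.2],R); robot.movel([q[0],q[1],.045],vel=.15)
print(status.read_finger_gap(),status.read_contact_force())
im=viewer.camera("wrist"); np.save("w5.npy",cal("wrist")[3]); cv2.imwrite("pics/w5.png",im); print(status.read_tcp_pos(),status.read_clock())
E
```

```text
[0.5187914  0.00396635 0.        ]
0.055291292648622 [ 0.71304475 -0.3719127  -1.16954828]
[0.51927028 0.00381132 0.04577881] 17.6583
```

View pics/w5.png

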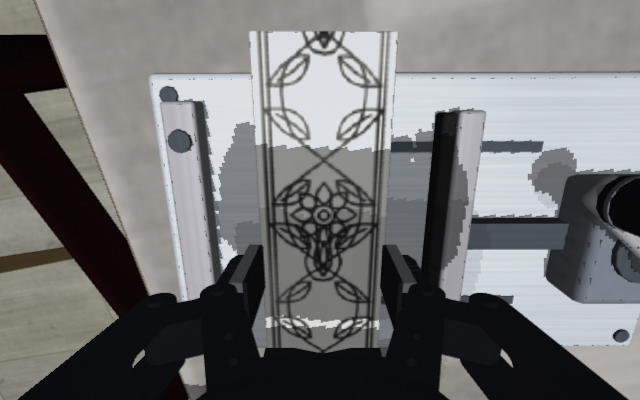

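```bash
python3 - <<'E'
from h import *
v=np.load("v.npy"); C=cal("wrist")[:3]+(np.load("w5.npy"),)
def inv(P): 
    a=np.radians(v[2]); d=P[:,:2]-v[:2]; return np.c_[np.cos(a)*d[:,0]+np.sin(a)*d[:,1],-np.sin(a)*d[:,0]+np.cos(a)*d[:,1]].round(4).tolist()
print("bed far edge",inv(ray([[150,75],[320,74],[640,72]],"w",.02,C)),"left edge",inv(ray([[175,262]],"w",.02,C)))
print("tile far",inv(ray([[250,31],[396,31]],"w",.066,C)))
print("fence",inv(ray([[203,101],[214,265]],"w",.035,C)),"jaw",inv(ray([[437,112],[428,270]],"w",.035,C)))
# place
p=np.array(status.read_tcp_pos())
z=.02
b=np.array(status.read_contact_force())[2]
d=V([[-.0008,0,0]],v)[0]-V([[0,0,0]],v)[0]
x,y=.5188+d[0],.0040+d[1]
robot.movel([x,y,.015],vel=.1)
for z in np.arange(.0140,.0075,-.001):
    robot.movel([x,y,z],vel=.04); f=np.array(status.read_contact_force())[2]-b; print(round(z,4),round(f,1))
    if f>4: break
jaws.ungrasp(); print(status.read_finger_gap(),status.read_contact_force(),status.read_tcp_pos(),status.read_clock())
E
```

```text
bed far edge [[0.108, -0.0889], [0.0178, -0.0894], [-0.1519, -0.0903]] left edge [[0.1093, 0.0209]]
tile far [[0.0441, -0.1001], [-0.0114, -0.1001]]
fence [[0.0759, -0.0754], [0.0792, 0.015]] jaw [[-0.041, -0.0701], [-0.0449, 0.0184]]
0.014 -0.9
0.013 -0.5
0.012 -0.4
0.011 -0.5
0.01 -0.6
0.009 0.5
0.008 12.1
0.0857751241180466 [ 0.30905755  0.82533788 -0.01589594] [0.51863731 0.00321967 0.00788427] 20.2667
```

```bash
cat >> h.py <<'E'
v=np.load("v.npy"); R=[180,0,55]
def S(th,z,r=.05): return V([[-.155+r*np.cos(th),-r*np.sin(th),z]],v)[0]
def ft(th,n=4):
    a=np.radians(v[2]); t=np.array([-np.sin(th),-np.cos(th)]); w=np.array([np.cos(a)*t[0]-np.sin(a)*t[1],np.sin(a)*t[0]+np.cos(a)*t[1]])
    F=np.mean([np.array(status.read_contact_force())[:2] for _ in range(n)],0)
    return -F@w, F@np.array([w[1],-w[0]])
E
python3 - <<'E'
from h import *
p=status.read_tcp_pos(); robot.movel([p[0],p[1],.19],vel=.2)
im=viewer.camera("wrist"); cv2.imwrite("pics/w6.png",im)
for q in ("tile_strip","sleeve"):
  for d in viewer.cut_out(q,"wrist")[:1]:
    b=cv2.boxPoints(cv2.minAreaRect(cv2.findNonZero(d["mask"].astype(np.uint8)))); print(q,d["conf"],d["centre"],b.round().tolist(),ray(b,"wrist",.029)[:,:2].round(4).tolist())
robot.movep(S(.72,.18),R)
im=viewer.camera("wrist"); cv2.imwrite("pics/w7.png",im)
for d in viewer.cut_out("sleeve","wrist")[:2]:
    m=d["mask"].astype(np.uint8); b=cv2.boundingRect(m); print(d["conf"],d["centre"],b,ray(d["centre"],"wrist",.105),ray(d["centre"],"wrist",.1165))
print("expect",S(.72,0)); print([planner.inverse_kinematics(S(t,.067),R) is not None for t in np.arange(.7,7.2,.5)],status.read_clock())
E
cd pics; python3 -c "
import cv2,numpy as np
cv2.imwrite('m2.png',np.vstack([cv2.resize(cv2.imread(f),(480,300)) for f in('w6.png','w7.png')]))"
```

```text
tile_strip 0.73 [324.2, 168.2] [[292.0, 74.0], [353.0, 74.0], [353.0, 266.0], [292.0, 266.0]] [[0.623, 0.0125], [0.6126, -0.0432], [0.4165, -0.0125], [0.4289, 0.054]]
sleeve 0.57 [486.3, 152.6] [[456.0, 168.0], [463.0, 136.0], [520.0, 148.0], [513.0, 181.0]] [[0.506, -0.1318], [0.5375, -0.1407], [0.5152, -0.1953], [0.4826, -0.188]]
expect [ 0.5268288  -0.13370784  0.        ]
[True, True, True, True, True, True, True, True, True, True, True, True, True] 22.825
```

View pics/m2.png

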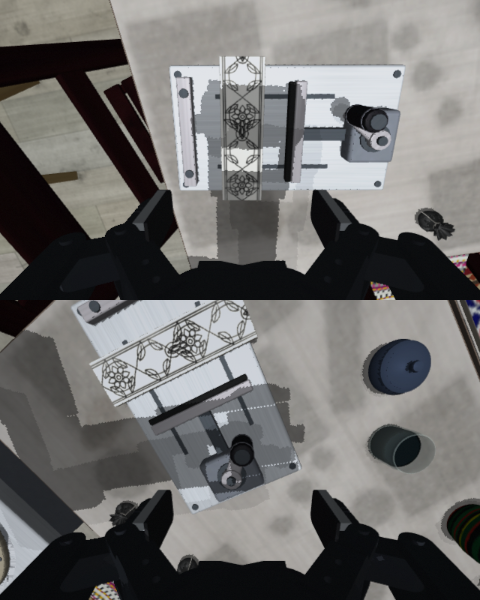

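```bash
python3 - <<'E'
from h import *
s=ray([[321,191]],"wrist",.1165)[0]; h=ray([[309.5,243]],"wrist",.08)[0]
print(s,h,S(.72,0),V([[-.155,0,0]],v))
d=s-h; print("theta by pic",np.radians(v[2])-np.arctan2(d[1],d[0]),np.hypot(*d[:2]))
robot.movel(S(.72,.062),vel=.12); print(status.read_contact_force())
jaws.grab(); robot.sleep(.1)
print(status.read_finger_gap(),status.read_grip_force(),status.read_contact_force(),status.read_tcp_pos(),status.read_clock(),ft(.72))
E
```

```text
[ 0.534426   -0.12018266  0.1165    ] [ 0.49346416 -0.16078932  0.08      ] [ 0.5268288  -0.13370784  0.        ] [[ 0.48756661 -0.16466717  0.        ]]
theta by pic 0.6066625390527726 0.0576781890100072
[-0.39258593 -0.40471394  0.1525442 ]
0.022540693425848118 58.56726408004761 [-2.49626185  1.86172486  5.00915945] [ 0.52676118 -0.13363813  0.06222215] 24.65 (np.float64(3.0075599184662805), np.float64(0.8074193517589663))
```

```bash
python3 - <<'E'
from h import *
th=.72; r=.05; z=status.read_tcp_pos()[2]; log=[]
while th<3.0:
    th+=.12; robot.movel(S(th,z,r),vel=.06); t,i=ft(th,2)
    log.append((round(th,2),round(t,1),round(-i,1),round(r*1e3,1)))
    r+=np.clip(-i*.00012,-.0006,.0006)
    if t>20 or abs(i)>30: print("STOP"); break
print(log); print(status.read_finger_gap(),status.read_contact_force(),status.read_tcp_pos(),status.read_clock(),th,r)
E
```

```text
[(0.84, np.float64(2.7), np.float64(0.5), 50.0), (0.96, np.float64(3.1), np.float64(1.5), np.float64(50.1)), (1.08, np.float64(2.8), np.float64(0.2), np.float64(50.2)), (1.2, np.float64(1.8), np.float64(1.3), np.float64(50.3)), (1.32, np.float64(2.4), np.float64(1.7), np.float64(50.4)), (1.44, np.float64(2.4), np.float64(0.3), np.float64(50.6)), (1.56, np.float64(1.3), np.float64(0.8), np.float64(50.7)), (1.68, np.float64(2.2), np.float64(0.5), np.float64(50.8)), (1.8, np.float64(2.2), np.float64(1.0), np.float64(50.8)), (1.92, np.float64(2.8), np.float64(0.5), np.float64(50.9)), (2.04, np.float64(2.1), np.float64(0.1), np.float64(51.0)), (2.16, np.float64(0.9), np.float64(0.2), np.float64(51.0)), (2.28, np.float64(2.1), np.float64(-0.7), np.float64(51.0)), (2.4, np.float64(1.1), np.float64(0.8), np.float64(51.0)), (2.52, np.float64(1.2), np.float64(-0.2), np.float64(51.1)), (2.64, np.float64(2.5), np.float64(0.8), np.float64(51.0)), (2.76, np.float64(1.5), np.float64(-1.4), np.float64(51.1)), (2.88, np.float64(2.1), np.float64(-0.3), np.float64(51.0)), (3.0, np.float64(2.7), np.float64(-0.7), np.float64(50.9))]
0.022645090498899696 [2.69495578 0.60040997 5.58715066] [ 0.48538775 -0.21559213  0.06223976] 29.4 3.0000000000000018 0.05085340064483497
```

```bash
python3 - <<'E'
from h import *
th=3.0; r=.0509; z=.0622
for dth,vel in ((.2,.06),(.3,.1),(.05,.02),(.05,.02),(.05,.05),(.02,.05),(.02,.05)):
    th+=dth; t0=status.read_clock(); robot.movel(S(th,z,r),vel=vel); t1=status.read_clock()
    L=[ft(th,1)[0].round(1) for _ in range(6)]; t2=status.read_clock(); robot.sleep(.1); a=ft(th,1); c=S(th,z,r)-status.read_tcp_pos()
    print(dth,vel,round(t1-t0,3),round(t2-t1,3),L,a[0].round(1),-a[1].round(1),(c[:2]*1e3).round(2))
print(th,status.read_clock(),status.read_finger_gap())
E
```

```text
0.2 0.06 0.317 0.0 [np.float64(0.3), np.float64(0.3), np.float64(0.3), np.float64(0.3), np.float64(0.3), np.float64(0.3)] 1.4 -1.7 [ 0.24 -0.18]
0.3 0.1 0.3 0.0 [np.float64(-0.6), np.float64(-0.6), np.float64(-0.6), np.float64(-0.6), np.float64(-0.6), np.float64(-0.6)] -1.6 -3.6 [ 0.56 -0.77]
0.05 0.02 0.275 0.0 [np.float64(3.9), np.float64(3.9), np.float64(3.9), np.float64(3.9), np.float64(3.9), np.float64(3.9)] 3.7 -5.3 [-0.76  0.06]
0.05 0.02 0.275 0.0 [np.float64(5.5), np.float64(5.5), np.float64(5.5), np.float64(5.5), np.float64(5.5), np.float64(5.5)] 4.5 -5.5 [-1.05  0.24]
0.05 0.05 0.25 0.0 [np.float64(4.2), np.float64(4.2), np.float64(4.2), np.float64(4.2), np.float64(4.2), np.float64(4.2)] 5.2 -5.8 [-1.08  0.3 ]
0.02 0.05 0.25 0.0 [np.float64(6.7), np.float64(6.7), np.float64(6.7), np.float64(6.7), np.float64(6.7), np.float64(6.7)] 6.6 -5.0 [-1.3   0.47]
0.02 0.05 0.25 0.0 [np.float64(6.4), np.float64(6.4), np.float64(6.4), np.float64(6.4), np.float64(6.4), np.float64(6.4)] 6.3 -5.9 [-1.37  0.53]
3.6899999999999995 32.0167 0.02280279164493483
```

```bash
cat >> h.py <<'E'
def tha():
    a=np.radians(v[2]); p=np.array(status.read_tcp_pos()); d=p[:2]-V([[-.155,0,0]],v)[0,:2]
    return (a-np.arctan2(d[1],d[0]))%(2*np.pi)
E
python3 - <<'E'
from h import *
th=3.69; r=.0503; z=.0622; L=[]
def step(d,vel):
    global th,r
    th+=d; robot.movel(S(th,z,r),vel=vel); t,i=ft(th,1); L.append((round(th,2),float(t.round(1)),float(-i.round(1)))); r+=np.clip(-i*.0001,-.0005,.0005); return t,i
while th<5.7:
    t,i=step(.15,.06)
    if abs(t)>18 or abs(i)>20: print("STOP"); break
else:
    for _ in range(6): step(.025,.03)
print(L,r,th,tha(),status.read_clock(),status.read_finger_gap())
cv2.imwrite("pics/w8.png",viewer.camera("wrist"))
E
```

```text
[(3.84, 2.9, -3.6), (3.99, 2.8, -2.3), (4.14, 2.8, -1.7), (4.29, 4.3, -1.7), (4.44, 2.4, -0.1), (4.59, 2.3, -1.3), (4.74, 1.4, -0.6), (4.89, 2.0, -1.6), (5.04, 1.1, -2.9), (5.19, 0.6, -1.8), (5.34, 1.4, -0.9), (5.49, 1.1, -0.8), (5.64, 1.6, -0.3), (5.79, 0.8, -0.6), (5.82, 4.5, 0.1), (5.84, 5.0, -0.8), (5.87, 6.5, 0.5), (5.89, 7.4, -0.2), (5.92, 6.3, 0.2), (5.94, 5.9, 0.9)] 0.048346792560461344 5.940000000000006 5.906297363443169 37.3583 0.022578317588440755
```

```bash
python3 - <<'E'
from h import *
th=5.94; r=.04835; z=.0622; L=[]; m=0; prev=0
while th<6.75 and status.read_clock()<55:
    th+=.02; robot.movel(S(th,z,r),vel=.03); t,i=ft(th,1); robot.sleep(.03); t2,i2=ft(th,1); m=(t+t2)/2
    L.append((round(th,2),round(float(m),1),round(float(-(i+i2)/2),1))); r+=np.clip(-i*.0001,-.0003,.0003)
    if m>9.3 and (m+prev)/2>8.8 or m>11: break
    prev=m
print(L,r,th,tha(),status.read_clock(),status.read_finger_gap())
cv2.imwrite("pics/w9.png",viewer.camera("wrist"))
E
```

```text
[(5.96, 5.4, -0.2), (5.98, 6.2, 0.7), (6.0, 6.3, -0.0), (6.02, 6.3, -0.1), (6.04, 6.8, 0.3), (6.06, 6.6, 0.3), (6.08, 6.2, 0.6), (6.1, 6.6, 0.3), (6.12, 5.4, 0.2), (6.14, 6.4, 0.1), (6.16, 5.8, -0.4), (6.18, 6.1, 0.6), (6.2, 6.5, 1.3), (6.22, 6.7, 0.3), (6.24, 5.9, -0.1), (6.26, 5.9, 0.9), (6.28, 6.2, -0.3), (6.3, 6.5, 0.3), (6.32, 6.0, 0.4), (6.34, 6.1, 0.9), (6.36, 6.2, -0.6), (6.38, 6.8, 0.4), (6.4, 6.3, 0.9), (6.42, 6.0, 0.0), (6.44, 5.9, -0.2), (6.46, 7.5, 0.2), (6.48, 7.3, 0.1), (6.5, 9.3, -0.2), (6.52, 9.1, -0.6), (6.54, 10.0, 0.5)] 0.04918141496147309 6.539999999999988 0.19559752692279941 45.9083 0.022729464170462226
```

```bash
python3 - <<'E'
from h import *
jaws.ungrasp(); p=status.read_tcp_pos(); print(status.read_contact_force())
robot.movel([p[0],p[1],.2],vel=.15)
robot.movep([.50,-.06,.3],[180,0,-10.6]); cv2.imwrite("pics/w10.png",viewer.camera("wrist")); print(status.read_clock(),status.read_contact_force())
E
```

```text
[-0.04807694 -0.06234943 -0.05615393]
48.85 [-0.81492296 -1.09372404 -0.30301422]
```

View pics/w10.png

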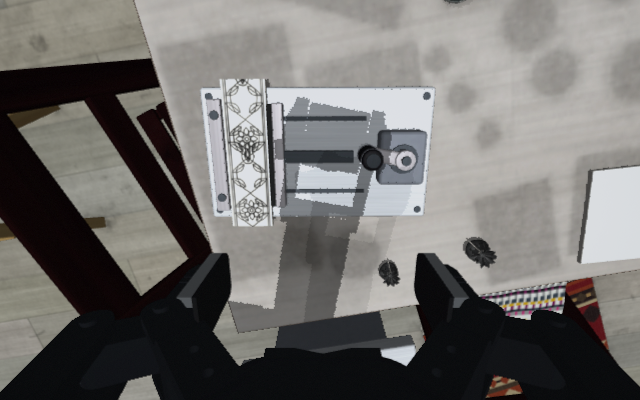

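The tile (columns 222–270, rows 79–226) lies flat and square between the fence and the jaw. It is centred along the jaw, the hand is clear of everything, and the pounce pads are still in place.

```bash
python3 -c "
from h import *
print(job.job_done())"
```

```text
the job is handed in; nothing more can be done
None
```

The tile is clamped flat and square against the fence with an estimated 14 N of jaw force (the handle turned about 3.5 N heavier than free); the sleeve is released and the job was handed in at about 49 s, with the pounce pads seen in place and the jar and pot not in the last picture.

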